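Hold a spring clip gaping over the card in the spice drawer

ROBOT

A 6-joint arm with a two-finger parallel gripper is mounted at the origin on the work surface. World frame = base frame: x ahead of the robot, y to its left, z up, the work surface at z = 0. Lengths are in m, angles in degrees, forces in N, time in s.
With the tool pointing down it reaches from about 0.425 to 0.95 m from the base axis. Payload 3.5 kg.
Tool frame: the origin (TCP) lies on the mounting face of the last link; the fingertips stand 173 mm ahead of it and the grasp point (between the pads) lies 155 mm ahead of it; z points along the fingers, y is the line along which they close (so a half turn about z gives the same grasp; the last joint's range is limited). The gripper opens to 85 mm and grips with 20 to 120 N. Pads are 22 mm wide; open, the fingers measure 114 mm over their backs; the gripper's body (76 mm by 85 mm) begins 54 mm behind the grasp point. The pads swing forward as they close: fully open they stand 13 mm farther back than shut.
Start: joints at [64.687, 16.404, 90.338, -0, 73.258, -8.594], TCP at [0.194, 0.646, 0.405] pointing down, gripper open.
Joint ranges: [-158.93, 158.93], [-51.34, 127.21], [12.03, 142.37], [-87.48, 267.48], [13.55, 161.25], [-162.69, 162.69]. Speed limits (degrees/s): [159.86, 159.86, 180, 180, 180, 180].

INTERFACE

Orientations are given as a 3x3 rotation matrix whose columns are the frame's x, y, z axes.
In Python, from cell import env gives the robot as it stands.
- The arm moves only by the tool jog_arm, never from a script. Its argument "increments" is a list of rows, each a list of 6 numbers: the shift along the tool's x, y, z in mm, then the turn, a rotation vector about the tool's x, y, z in degrees. A call has 1 to 10 rows; each row shifts and turns the commanded pose from where the row before left it, along the tool's axes as they then stand; what a row does not reach is not made up. A row lasts 1/12 s, in which the tool goes at most 41.7 mm and 7.16 degrees, less where a joint would pass 70% of its speed; a pose out of reach is approached as far as the arm can. A call is refused whole if a number of a shift passes 41.7 or a number of a turn 7.16, either way. A call with a gripper value outside its range is refused whole. "gripper" is the opening in per cent of the stroke, from 0 (shut) to 100 (fully open), set as the call begins (left out, the last holds). The fingers move at their own pace and stop on an object; the grip force is fixed at half the most. Time passes only in rows, so rows that do not move let the fingers close. It gives the time, the measured TCP pose, the force, the opening and the grip force at its end, in the units of the state.
- env.get_obs(): the state, without advancing time (a new reading comes with each control period).
- env.get_image(name): name is "side" or "top"; returns the picture (480x640x3 uint8, red, green, blue); there is no depth.
- env.camera_params(name): a dict with "K" (3x3 intrinsics, pixels), "rvec" (rotation vector, rad) and "tvec" (3), from world to camera coordinates, as OpenCV has them. Camera axes: x right, y down, z forward; pixel columns grow to the right and rows downward; lengths in m; the calibration is good to about 2 mm. A picture is of the moment at which its call begins. camera_params takes no time and is no camera call.
- env.finish_job(): hands the job in; it is judged then, once.
Trained networks look in the newest picture that a camera, given by its name, has taken for a name from the list of things; names that differ only in an ending like _2 or _b are one class to them, and where a whole thing is asked for, a point or a joint stands for the part that bears it (a point fixed in the world has none). Each returns a list of dicts, best first, with "confidence" (0 to 1); they miss things now and then, are a little off and sometimes report something else, mostly with a low value. They report only what shows in the picture. A call takes as long as a camera call.
- env.search_frame(camera, query): "position" ([x, y, z] in m, in the coordinates of the camera as it stood for that picture, good to about 4 mm: the middle of the surface that is visible of it).
- env.outline_of(camera, query): "mask" (480x640 bool, what is visible of it).
- env.mark_of(camera, query): "position" ([x, y, z] in m, in the coordinates of the camera as it stood for that picture, good to about 4 mm: a listed point, or the origin of a listed thing).
The state is a dict: "clock": time; "joint_pos": joint angles; "dq": joint speeds; "joint_efforts": joint torques, N m; "tcp_pos": TCP position; "ee_rot": TCP orientation; "ft_force": force on the tool from outside, world axes, zero at the start; "torque": the same for the moment, N m; "finger_gap": finger opening in m; "grip_force": force on a finger pad.
Only numpy, scipy, OpenCV 4.12 (cv2) and the standard library are available. Lean on these libraries where they do the work, as an engineer would, in place of code of your own. Each camera call takes 0.05 s, during which the arm holds its last target. There are 200 camera calls.

TASK

Take the white card out of the grey caddy and stand it upright, fully home, in the slot of the pale wooden stand. Then pick up the red-handled spring clip by its handles, squeeze it open as wide as it goes and bring it down upright and squarely over the middle of the card's top edge, so that the edge lies a centimetre or two inside the gaping jaws and neither clip nor robot touches the card. Finish while still holding it there squeezed open, so that I can slip a note in beside the card, and leave the tins, grinder, jar and spoon where they are.

Things in the scene. Friction and masses are not known exactly. Their poses are not given: they have to be found in the camera images.
- card: Loose rigid white recipe card with a blue band, a plate 5 mm thick (its x), 60 mm wide (its y), 120 mm tall (its z), 60 g or so. Origin at the centre of its lower edge; z points up to the top edge. Either face may look either way. Easily gripped from above by its two narrow side edges, 60 mm apart, near the top. It starts standing in the caddy with its lower edge 8 mm above the drawer floor.
- card_top (a point): Centre of the card's top edge, 120 mm above its lower edge; axes as the card's.
- caddy: Grey plastic block fixed to the floor in which the card starts: 50 mm (x) by 100 mm (y) by 30 mm high, pocket 9 mm by 64 mm, 22 mm deep. Origin at the centre of its underside.
- card_stand: Pale wooden block fixed to the floor: 50 mm (x) by 100 mm (y) by 45 mm high, with one slot in its top, 7 mm (x) by 62 mm (y), 35 mm deep. Origin at the centre of its underside.
- card_stand_hole0 (a point): Centre of the slot's mouth, on the top of the stand (45 mm above the floor); slot runs 35 mm straight down; axes as the stand's, the slot's length along y.
- clip: Loose steel spring clip with red handles, about 65 g; starts standing on the floor, jaws down, handles up. Origin midway between the shut jaw tips, at their underside; x: direction in which the jaws open; y: along the pivot pin, 45 mm above the origin; z up. Jaws 36 mm wide (y), 20 mm thick over both when shut. Squeezing the handles together along x opens the jaws against the spring.
- clip_grip (a point): Midway between the clip's two handles, 62 mm above the clip's origin. Handles: flat plates 30 mm wide (y), 33 mm long, rising from the pin and flaring apart. At rest 45 mm over their outer faces at the top (74 mm above the origin), 26 mm at the pin. Squeezed to the hard stop: faces upright, parallel, 26 mm apart, tops 79 mm up. Takes 5 N (start) to 10 N (stop) on each handle near its top.
- clip_mouth (a point): Midway between the tips of the open jaws, 2 mm above the clip's origin; axes as the clip's. Squeezed to the stop, the jaws gape 28 mm at the tips and 24 mm just above the 8 mm high lips; the free space reaches 38 mm up from this point, to the pin.
- clip_front (a joint): Opening angle of the jaw on the clip's -x side: 0 shut, 0.30 rad fully squeezed. Moves equally with clip_back. Springs shut.
- clip_back (a joint): Opening angle of the jaw on the clip's +x side: 0 shut, 0.30 rad fully squeezed.
- grinder: Bystander: loose white ceramic grinder, 54 mm across, 130 mm tall. Origin at the centre of its underside.
- jar: Bystander: loose glass jar with a wire latch, 62 mm across (76 mm over the latch), 85 mm tall. Origin at the centre of its underside.
- spoon: Bystander: loose charcoal plastic measuring spoon 130 mm long lying on the floor along its x. Origin about the middle, on its underside.
- tin1: Bystander: loose round steel tin, 68 mm across, 45 mm tall, reddish-brown contents under its clear window, standing on the 8 mm thick steel strip. Origin at the centre of its underside.
- tin2: Bystander: loose round steel tin, 68 mm across, 45 mm tall, yellow contents under its clear window, standing on the 8 mm thick steel strip. Origin at the centre of its underside.
- tin3: Bystander: loose round steel tin, 68 mm across, 45 mm tall, green contents under its clear window, standing on the 8 mm thick steel strip. Origin at the centre of its underside.

How it is judged:
By the outcome, as a careful person would: the job done as asked, in the order asked, and still so for the second after the job is handed in, while the arm keeps its last pose, push and grip.
It also fails if it takes over 61 s, if anything falls off the work surface, if the arm or the gripper's body presses on something with over 40 N, if the wrist force passes 120 N, or if a joint passes its speed limit or range.

## Working session

There is one attempt and no reset: what is moved stays moved. The work goes in short steps, Python scripts to look and compute and a tool call to move; the robot and the scene stay as the last step left them, time stands still between calls to the robot, and variables do not carry over. Pictures are saved under pics/ and viewed, at most 10 in all, crops included, and the job is handed in when it is done.

Besides the shell and the picture viewer there is one more tool, called in YAML: its name, and indented under it one key for each argument. jog_arm: Moves the arm, as the interface text tells. Its arguments: {"type":"object","properties":{"increments":{"type":"array"},"gripper":{"type":"number"}},"required":["increments"]}

```bash
mkdir -p pics; ls
cat > h.py <<'E'
import numpy as np, cv2, json
from cell import env
def cam(n):
    p=env.camera_params(n); R=cv2.Rodrigues(np.array(p["rvec"],float))[0]; t=np.array(p["tvec"],float).ravel()
    return np.array(p["K"],float),R,t
def w(n,pc):
    K,R,t=cam(n); return R.T@(np.array(pc)-t)
def snap(n,f=None):
    im=env.get_image(n)
    if f: cv2.imwrite(f"pics/{f}.png",im[:,:,::-1])
    return im
def px2w(n,u,v,z):
    K,R,t=cam(n); d=R.T@np.linalg.solve(K,[u,v,1.]); c=-R.T@t
    return c+d*(z-c[2])/d[2]
def proj(n,P):
    K,R,t=cam(n); q=K@(R@np.array(P)+t); return q[:2]/q[2]
E
python3 - <<'E'
from h import *
np.set_printoptions(precision=4,suppress=True)
for n in("side","top"):
    snap(n,n+"0"); K,R,t=cam(n); print(n,K[0,0],"pos",-R.T@t,"fwd",R[2])
    for q in("card","card_top","caddy","card_stand","card_stand_hole0","clip","clip_grip","grinder","jar","spoon","tin1","tin2","tin3"):
        r=env.mark_of(n,q)
        print(q,[(round(x["confidence"],2),w(n,x["position"])) for x in r[:2]])
o=env.get_obs();print(o["clock"],o["tcp_pos"],o["ee_rot"],o["finger_gap"])
E
```

```text
pics
side 527.0324756418279 pos [ 0.3679 -0.5868  0.7921] fwd [ 0.2229  0.6235 -0.7493]
card [(0.67, array([0.5325, 0.0208, 0.0096]))]
card_top [(0.58, array([0.5325, 0.0208, 0.132 ])), (0.48, array([0.7606, 0.1014, 0.0114]))]
caddy [(0.61, array([0.5289, 0.0226, 0.0032]))]
card_stand [(0.93, array([ 0.5096, -0.2584, -0.0024])), (0.74, array([0.5037, 0.2527, 0.0593]))]
card_stand_hole0 [(0.88, array([ 0.5101, -0.2611,  0.0451])), (0.44, array([0.7637, 0.0202, 0.0107]))]
clip [(0.93, array([0.5031, 0.2578, 0.0027])), (0.71, array([0.5029, 0.2578, 0.0022]))]
clip_grip [(0.8, array([0.5029, 0.2546, 0.0602]))]
grinder [(0.62, array([ 0.6583,  0.2285, -0.0025]))]
jar [(0.95, array([ 0.6494, -0.2004,  0.0023]))]
spoon [(0.72, array([0.401 , 0.1318, 0.0015]))]
tin1 [(0.81, array([ 0.7628, -0.0599,  0.0108])), (0.7, array([0.7627, 0.0219, 0.0085]))]
tin2 [(0.81, array([ 0.7628, -0.0599,  0.0108])), (0.7, array([0.7627, 0.0219, 0.0085]))]
tin3 [(0.81, array([ 0.7628, -0.0599,  0.0108])), (0.7, array([0.7627, 0.0219, 0.0085]))]
top 488.9857496393196 pos [0.4498 0.0219 0.9836] fwd [ 0.1633 -0.0
[... 260 characters left out ...]
ard_stand_hole0 [(0.92, array([ 0.5146, -0.2564,  0.0409]))]
clip []
clip_grip [(0.96, array([0.5021, 0.258 , 0.0656]))]
grinder [(0.78, array([ 0.6597,  0.2266, -0.0007])), (0.72, array([0.4047, 0.129 , 0.0003]))]
jar [(0.82, array([ 0.6484, -0.2027,  0.0031]))]
spoon [(0.9, array([0.4011, 0.1306, 0.0018]))]
tin1 [(0.91, array([0.7573, 0.098 , 0.0039])), (0.7, array([0.7627, 0.0207, 0.0074]))]
tin2 [(0.91, array([0.7573, 0.098 , 0.0039])), (0.7, array([0.7627, 0.0207, 0.0074]))]
tin3 [(0.91, array([0.7573, 0.098 , 0.0039])), (0.7, array([0.7627, 0.0207, 0.0074]))]
1.4 [0.1942 0.6465 0.4047] [[-0.9577  0.2877 -0.    ]
 [ 0.2877  0.9577 -0.0001]
 [-0.     -0.0001 -1.    ]] 0.08551266156385648
```

View pics/top0.png

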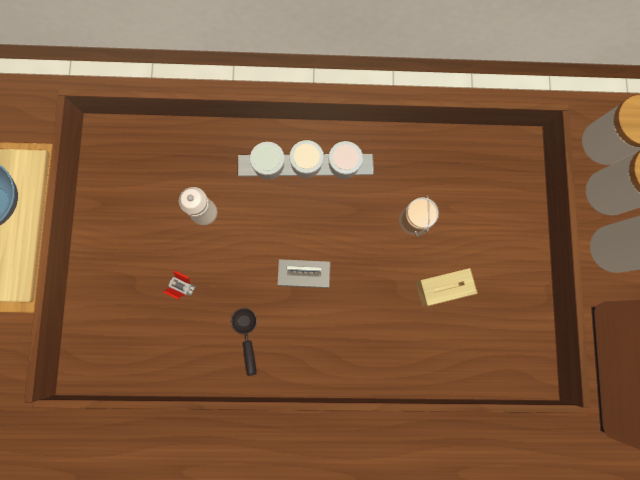

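View pics/side0.png

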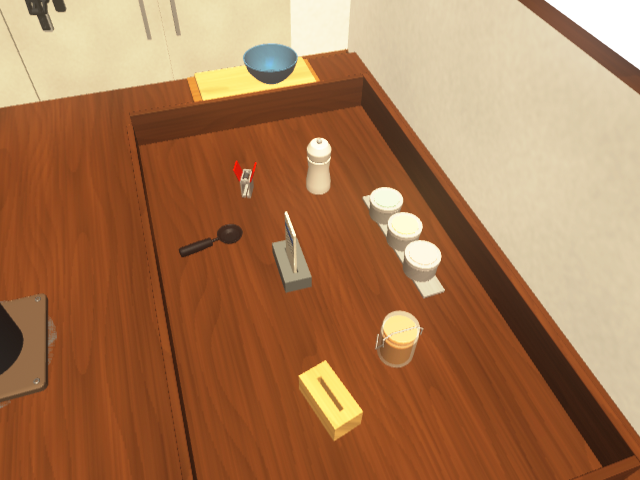

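```bash
cat >> h.py <<'E'
from scipy.optimize import minimize
def box(x,y,a,sx,sy,z0,z1):
    c,s=np.cos(a),np.sin(a)
    return np.array([[x+c*i*sx/2-s*j*sy/2,y+s*i*sx/2+c*j*sy/2,z] for i in(-1,1) for j in(-1,1) for z in(z0,z1)])
def sil(n,boxes):
    m=np.zeros((1920,2560),np.uint8)
    for b in boxes:
        P=np.array([proj(n,p) for p in b]); h=cv2.convexHull(((P+.5)*4-.5).astype(np.float32))
        cv2.fillConvexPoly(m,np.round(h*16).astype(np.int32),1,shift=4)
    return cv2.resize(m.astype(np.float32),(640,480),interpolation=cv2.INTER_AREA)
def fit(masks,mk,x0):
    f=lambda v:sum(np.abs(sil(n,mk(v[0],v[1],np.radians(v[2])))-m).sum() for n,m in masks.items())
    r=minimize(f,x0,method="Nelder-Mead",options=dict(initial_simplex=[x0]+[np.array(x0)+d for d in np.diag([.006,.006,8])],xatol=1e-4,fatol=.1))
    return r.x,r.fun
def mask(n,q,i=0): return env.outline_of(n,q)[i]["mask"].astype(np.float32)
E
cat > f.py <<'E'
from h import *
np.set_printoptions(precision=4,suppress=True)
S={n:mask(n,"card_stand") for n in("side","top")}
C={n:np.maximum(mask(n,"caddy"),mask(n,"card")) for n in("side","top")}
bs=lambda x,y,a:[box(x,y,a,.05,.1,0,.045)]
bc=lambda x,y,a:[box(x,y,a,.05,.1,0,.03),box(x,y,a,.005,.06,.008,.128)]
for nm,M,b,x0 in(("stand",S,bs,[.513,-.26,10]),("caddy",C,bc,[.531,.022,0])):
    for k in(["side"],["top"],["side","top"]):
        print(nm,k,*fit({n:M[n] for n in k},b,x0),[int(M[n].sum()) for n in k])
for n in("side","top"):
    im=snap(n).astype(int); red=((im[:,:,0]>140)&(im[:,:,1]<60)&(im[:,:,2]<60)).astype(np.uint8)
    k,l,st,ce=cv2.connectedComponentsWithStats(red)
    cs=[(st[i,4],ce[i]) for i in range(1,k) if st[i,4]>15 and ce[i][0]<300]
    P=[px2w(n,*c,.062) for _,c in cs]; print(n,[s for s,_ in cs],P)
    if len(P)==2: d=P[0]-P[1]; print((P[0]+P[1])/2,np.linalg.norm(d),np.degrees(np.arctan2(d[1],d[0])))
big=[cv2.resize(snap("top")[y:y+90,x:x+130],None,fx=4,fy=4,interpolation=cv2.INTER_CUBIC) for x,y in((240,230),(130,240))]
cv2.imwrite("pics/crop.png",np.vstack(big)[:600,:,::-1])
E
python3 f.py
```

```text
stand ['side'] [ 0.5123 -0.2594 15.0066] 80.5 [2804]
stand ['top'] [ 0.5119 -0.2589 15.0589] 52.6875 [1469]Traceback (most recent call last):
  File "f.py", line 9, in <module>
    print(nm,k,*fit({n:M[n] for n in k},b,x0),[int(M[n].sum()) for n in k])
                ~~~^^^^^^^^^^^^^^^^^^^^^^^^^^
  File "h.py", line 29, in fit
    r=minimize(f,x0,method="Nelder-Mead",options=dict(initial_simplex=[x0]+[np.array(x0)+d for d in np.diag([.006,.006,8])],xatol=1e-4,fatol=.1))
    res = _minimize_neldermead(fun, x0, args, callback, bounds=bounds,
                               **options)
    fxr = func(xr)
    fx = function(np.copy(x), *(wrapper_args + args))
  File "h.py", line 28, in <lambda>
    f=lambda v:sum(np.abs(sil(n,mk(v[0],v[1],np.radians(v[2])))-m).sum() for n,m in masks.items())
               ~~~^^^^^^^^^^^^^^^^^^^^^^^^^^^^^^^^^^^^^^^^^^^^^^^^^^^^^^^^^^^^^^^^^^^^^^^^^^^^^^^^
  File "h.py", line 28, in <genexpr>
    f=lambda v:sum(np.abs(sil(n,mk(v[0],v[1],np.radians(v[2])))-m).sum() for n,m in masks.items())
                          ~~~^^^^^^^^^^^^^^^^^^^^^^^^^^^^^^^^^^
  File "h.py", line 24, in sil
    P=np.array([proj(n,p) for p in b]); h=cv2.convexHull(((P+.5)*4-.5).astype(np.float32))
                ~~~~^^^^^
  File "h.py", line 16, in proj
    K,R,t=cam(n); q=K@(R@np.array(P)+t); return q[:2]/q[2]
          ~~~^^^
  File "h.py", line 4, in cam
    p=env.camera_params(n); R=cv2.Rodrigues(np.array(p["rvec"],float))[0]; t=np.array(p["tvec"],float).ravel()
ValueError: time passes only in moves, steps and waits
```

```bash
sed -i 's/^def cam(n):/import functools\n@functools.cache\ndef cam(n):/' h.py; python3 f.py; python3 -c "
from h import *; print(env.get_obs()['clock'])"
```

```text
stand ['side'] [ 0.5123 -0.2594 15.0066] 80.5 [2804]
stand ['top'] [ 0.5119 -0.2589 15.0589] 52.6875 [1469]
stand ['side', 'top'] [ 0.5121 -0.2594 15.0096] 136.375 [2804, 1469]
caddy ['side'] [ 0.5337  0.0219 -1.2172] 75.625 [1725]
caddy ['top'] [ 0.5337  0.0223 -1.5112] 77.8125 [1307]
caddy ['side', 'top'] [ 0.5337  0.0223 -1.503 ] 154.0625 [1725, 1307]
side [np.int32(113), np.int32(44)] [array([0.4885, 0.262 , 0.062 ]), array([0.5191, 0.2487, 0.062 ])]
[0.5038 0.2554 0.062 ] 0.03342172975278184 156.46374014361768
top [np.int32(70), np.int32(117)] [array([0.5205, 0.2489, 0.062 ]), array([0.489 , 0.2621, 0.062 ])]
[0.5048 0.2555 0.062 ] 0.034208123951039726 -22.715798487837727
2.2
```

View pics/crop.png

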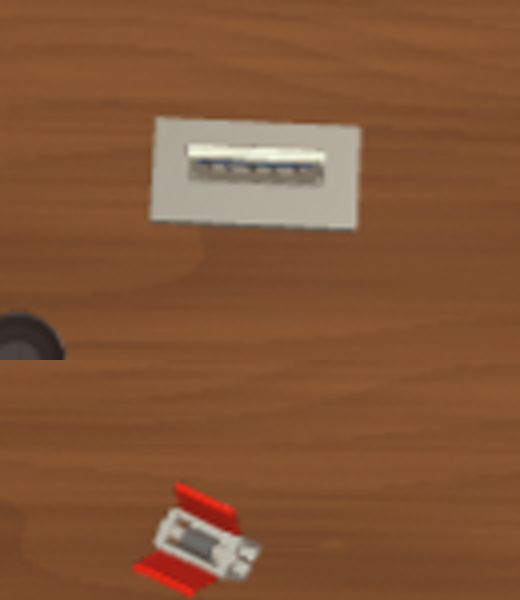

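```bash
cat >> h.py <<'E'
from scipy.spatial.transform import Rotation as Ro
def Rdown(yaw):
    c,s=np.cos(np.radians(yaw)),np.sin(np.radians(yaw)); y=np.array([c,s,0]); z=np.array([0,0,-1.]); return np.c_[np.cross(y,z),y,z]
def go(*wps,mm=38,deg=6.5,start=None):
    """print jog rows through waypoints (x,y,z,yawY) from the measured pose"""
    o=env.get_obs(); p=np.array(o["tcp_pos"]); R=np.array(o["ee_rot"]); rows=[]
    for x,y,z,yaw in wps:
        T=np.array([x,y,z]); G=Rdown(yaw)
        n=int(np.ceil(max(np.linalg.norm(T-p)*1e3/mm,np.degrees(np.linalg.norm(Ro.from_matrix(R.T@G).as_rotvec()))/deg,1)))
        for k in range(n,0,-1):
            d=np.round(R.T@(T-p)*1e3/k,1); r=np.round(np.degrees(Ro.from_matrix(R.T@G).as_rotvec())/k,2)
            rows.append([*(d+0.).tolist(),*(r+0.).tolist()]); p=p+R@d/1e3; R=R@Ro.from_rotvec(np.radians(r)).as_matrix()
    for i in range(0,len(rows),10): print(json.dumps(rows[i:i+10]))
def st():
    o=env.get_obs(); print(round(o["clock"],2),np.round(o["tcp_pos"],4),"yawY",np.degrees(np.arctan2(o["ee_rot"][1][1],o["ee_rot"][0][1])).round(2),"F",np.round(o["ft_force"],1),o["finger_gap"],o["grip_force"])
E
python3 - <<'E'
from h import *
go((.534,.022,.36,88.5))
go((.534,.022,.36,88.5),(.534,.022,.262,88.5),mm=34)
# clip fit
def plates(x,y,a,zl,zt=.074):
    c,s=np.cos(a),np.sin(a); out=[]
    for sg in(-1,1):
        b=[]
        for z in(zl,zt):
            xo=.013+(z-.045)*(.0095/.029)
            for X in(xo-.003,xo):
                for Y in(-.015,.015): b.append([x+c*sg*X-s*Y,y+s*sg*X+c*Y,z])
        out.append(np.array(b))
    return out
M={}
for n in("side","top"):
    im=snap(n).astype(int); m=((im[:,:,0]>120)&(im[:,:,1]<70)&(im[:,:,2]<70)).astype(np.float32); m[:,300:]=0; M[n]=m
for zl in(.045,.05,.055):
  for k in(["side"],["top"],["side","top"]): print(zl,k,*fit({n:M[n] for n in k},lambda x,y,a:plates(x,y,a,zl),[.504,.2565,-26]))
E
```

```text
[[-26.6, -26.3, 2.4, 0.0, 0.0, -0.8], [-26.2, -26.7, 2.4, 0.0, 0.0, -0.8], [-25.8, -27.1, 2.3, 0.0, 0.0, -0.8], [-25.5, -27.4, 2.4, 0.0, 0.0, -0.8], [-25.1, -27.8, 2.3, 0.0, 0.0, -0.8], [-24.7, -28.1, 2.4, 0.0, 0.0, -0.8], [-24.3, -28.5, 2.3, 0.0, 0.0, -0.8], [-23.9, -28.8, 2.4, 0.0, 0.0, -0.8], [-23.5, -29.1, 2.3, 0.0, 0.0, -0.8], [-23.1, -29.5, 2.4, 0.0, 0.0, -0.8]]
[[-22.7, -29.8, 2.3, 0.0, 0.0, -0.8], [-22.2, -30.1, 2.4, 0.0, 0.0, -0.8], [-21.8, -30.4, 2.3, 0.0, 0.0, -0.8], [-21.4, -30.7, 2.4, 0.0, 0.0, -0.8], [-20.9, -31.0, 2.3, 0.0, 0.0, -0.8], [-20.5, -31.3, 2.4, 0.0, 0.0, -0.8], [-20.1, -31.5, 2.3, 0.0, 0.0, -0.81], [-19.6, -31.8, 2.4, 0.0, 0.0, -0.8], [-19.2, -32.1, 2.3, 0.0, 0.0, -0.81]]
[[-24.1, -23.8, 2.1, 0.0, 0.0, -0.72], [-23.7, -24.1, 2.1, 0.0, 0.0, -0.72], [-23.4, -24.4, 2.1, 0.0, 0.0, -0.73], [-23.1, -24.7, 2.1, 0.0, 0.0, -0.72], [-22.8, -25.0, 2.1, 0.0, 0.0, -0.73], [-22.5, -25.3, 2.1, 0.0, 0.0, -0.72], [-22.2, -25.6, 2.1, 0.0, 0.0, -0.73], [-21.9, -25.9, 2.1, 0.0, 0.0, -0.72], [-21.5, -26.1, 2.1, 0.0, 0.0, -0.73], [-21.2, -26.4, 2.2, 0.0, 0.0, -0.72]]
[[-20.9, -26
[... 412 characters left out ...]
, 0.0, 32.7, 0.0, 0.0, 0.0], [0.0, 0.0, 32.7, 0.0, 0.0, 0.0], [0.0, 0.0, 32.6, 0.0, 0.0, 0.0]]
0.045 ['side'] [  0.50386646   0.25699632 -23.22996546] 17866.125
0.045 ['top'] [  0.50404305   0.25553029 -24.25171944] 37.6875
0.045 ['side', 'top'] [  0.50376795   0.25558476 -24.18662121] 17909.1875
0.05 ['side'] [  0.50392738   0.25614862 -24.56185236] 17871.375
0.05 ['top'] [  0.50404015   0.25545052 -24.46109018] 31.3125
0.05 ['side', 'top'] [  0.5038855    0.25539895 -24.75894052] 17904.375
0.055 ['side'] [  0.50391861   0.25631724 -22.77348888] 17892.0625
0.055 ['top'] [  0.50409189   0.25518089 -25.35533187] 61.5625
0.055 ['side', 'top'] [  0.50388818   0.25527388 -24.96861747] 17953.8125
```

jog_arm:
  increments:
    - [-26.6, -26.3, 2.4, 0, 0, -0.8]
    - [-26.2, -26.7, 2.4, 0, 0, -0.8]
    - [-25.8, -27.1, 2.3, 0, 0, -0.8]
    - [-25.5, -27.4, 2.4, 0, 0, -0.8]
    - [-25.1, -27.8, 2.3, 0, 0, -0.8]
    - [-24.7, -28.1, 2.4, 0, 0, -0.8]
    - [-24.3, -28.5, 2.3, 0, 0, -0.8]
    - [-23.9, -28.8, 2.4, 0, 0, -0.8]
    - [-23.5, -29.1, 2.3, 0, 0, -0.8]
    - [-23.1, -29.5, 2.4, 0, 0, -0.8]
  gripper: 100

```text
clock: 3.13
tcp_pos: [0.3735, 0.3161, 0.3814]
ee_rot: [[-0.989, 0.151, 0.001], [0.151, 0.989, 0.0], [-0.001, 0.001, -1.0]]
ft_force: [1.2, -0.9, -0.4]
finger_gap: 0.0857
grip_force: 0.0
```

jog_arm:
  increments:
    - [-22.7, -29.8, 2.3, 0, 0, -0.8]
    - [-22.2, -30.1, 2.4, 0, 0, -0.8]
    - [-21.8, -30.4, 2.3, 0, 0, -0.8]
    - [-21.4, -30.7, 2.4, 0, 0, -0.8]
    - [-20.9, -31, 2.3, 0, 0, -0.8]
    - [-20.5, -31.3, 2.4, 0, 0, -0.8]
    - [-20.1, -31.5, 2.3, 0, 0, -0.8]
    - [-19.6, -31.8, 2.4, 0, 0, -0.8]
    - [-19.2, -32.1, 2.3, 0, 0, -0.8]
    - [0, 0, 0, 0, 0, 0]

```text
clock: 3.97
tcp_pos: [0.5361, 0.0173, 0.3602]
ee_rot: [[-1.0, 0.032, 0.002], [0.032, 0.999, -0.002], [-0.002, -0.002, -1.0]]
ft_force: [-0.3, 0.1, -0.6]
finger_gap: 0.0853
grip_force: 0.0
```

Run:
```python
from h import *
st(); go((.534,.022,.262,88.5))
```

```text
3.97 [0.5361 0.0173 0.3602] yawY 88.19 F [-0.3  0.1 -0.6] 0.08528944305178963 0.0
[[0.8, 1.6, 32.7, -0.04, 0.04, -0.1], [0.8, 1.6, 32.7, -0.05, 0.04, -0.1], [0.7, 1.6, 32.8, -0.04, 0.04, -0.11]]
```

jog_arm:
  increments:
    - [0, 0, 20, 0, 0, 0]
    - [0, 0, 28, 0, 0, 0]
    - [0, 0, 20, 0, 0, 0]
    - [0, 0, 10, 0, 0, 0]
    - [0, 0, 0, 0, 0, 0]
    - [0, 0, 0, 0, 0, 0]

```text
clock: 4.47
tcp_pos: [0.534, 0.0224, 0.2822]
ee_rot: [[-1.0, 0.026, -0.0], [0.026, 1.0, 0.0], [0.0, 0.0, -1.0]]
ft_force: [0.5, -0.2, 0.8]
finger_gap: 0.0855
grip_force: 0.0
```

Run:
```python
from h import *
st(); go((.534,.022,.262,88.5)); 
a=snap("top")[200:340,220:390]; b=snap("side")[120:300,200:390]
a=cv2.resize(a,None,fx=2.4,fy=2.4,interpolation=3); b=cv2.resize(b,None,fx=2,fy=2,interpolation=3)
H=max(a.shape[0],b.shape[0]); c=np.zeros((H,a.shape[1]+b.shape[1],3),np.uint8); c[:a.shape[0],:a.shape[1]]=a; c[:b.shape[0],a.shape[1]:]=b
cv2.imwrite("pics/c1.png",c[:,:,::-1])
```

```text
4.47 [0.534  0.0224 0.2822] yawY 88.5 F [ 0.5 -0.2  0.8] 0.08547126673944633 0.0
[[-0.1, -0.4, 20.2, 0.01, -0.02, 0.0]]
```

View pics/c1.png

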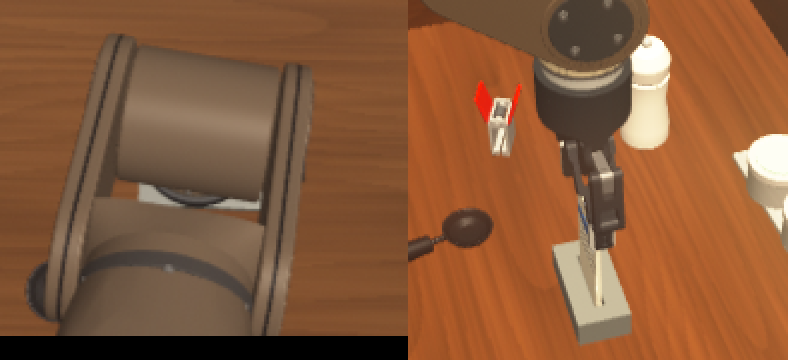

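jog_arm:
  increments:
    - [0, 0, 10, 0, 0, 0]
    - [0, 0, 9, 0, 0, 0]
    - [0, 0, 0, 0, 0, 0]

```text
clock: 4.82
tcp_pos: [0.5332, 0.0222, 0.2612]
ee_rot: [[-1.0, 0.027, -0.003], [0.027, 1.0, 0.0], [0.003, 0.0, -1.0]]
ft_force: [-0.7, 0.0, -0.5]
finger_gap: 0.0852
grip_force: 0.0
```

jog_arm:
  increments:
    - [0, 0, 0, 0, 0, 0]
    - [0, 0, 0, 0, 0, 0]
    - [0, 0, 0, 0, 0, 0]
    - [0, 0, 0, 0, 0, 0]
    - [0, 0, 0, 0, 0, 0]
    - [0, 0, 0, 0, 0, 0]
  gripper: 60

```text
clock: 5.32
tcp_pos: [0.5342, 0.022, 0.2635]
ee_rot: [[-1.0, 0.027, 0.001], [0.027, 1.0, -0.0], [-0.001, -0.0, -1.0]]
ft_force: [-0.2, -1.1, 1.5]
finger_gap: 0.0583
grip_force: 64.2
```

Run:
```python
from h import *
st()
```

```text
5.32 [0.5342 0.022  0.2635] yawY 88.48 F [-0.2 -1.1  1.5] 0.05833168432806767 64.22927498817444
```

Run:
```python
from h import *
go((.534,.022,.333,88.5),(.512,-.2592,.323,105),mm=30)
```

```text
[[0.0, 0.0, -23.2, 0.0, 0.02, -0.01], [0.1, 0.0, -23.2, 0.0, 0.02, -0.01], [0.0, 0.0, -23.1, -0.01, 0.02, 0.0], [1.5, -28.2, 1.0, 0.0, 0.0, -1.65], [2.3, -28.1, 1.0, 0.0, 0.0, -1.65], [3.1, -28.0, 1.0, 0.0, 0.0, -1.65], [3.9, -27.9, 1.0, 0.0, 0.0, -1.65], [4.7, -27.8, 1.0, 0.0, 0.0, -1.65], [5.5, -27.7, 1.0, 0.0, 0.0, -1.65], [6.3, -27.5, 1.0, 0.0, 0.0, -1.65]]
[[7.0, -27.3, 1.0, 0.0, 0.0, -1.65], [7.8, -27.1, 1.0, 0.0, 0.0, -1.65], [8.6, -26.9, 1.0, 0.0, 0.0, -1.65]]
```

jog_arm:
  increments:
    - [0, 0, -23, 0, 0, 0]
    - [0, 0, -23, 0, 0, 0]
    - [0, 0, -23, 0, 0, 0]
    - [1.5, -28.2, 1, 0, 0, -1.65]
    - [2.3, -28.1, 1, 0, 0, -1.65]
    - [3.1, -28, 1, 0, 0, -1.65]
    - [3.9, -27.9, 1, 0, 0, -1.65]
    - [4.7, -27.8, 1, 0, 0, -1.65]
    - [5.5, -27.7, 1, 0, 0, -1.65]
    - [6.3, -27.5, 1, 0, 0, -1.65]

```text
clock: 6.15
tcp_pos: [0.5179, -0.176, 0.3247]
ee_rot: [[-0.984, -0.176, -0.0], [-0.176, 0.984, 0.0], [0.0, 0.0, -1.0]]
ft_force: [-0.2, -0.6, -0.8]
finger_gap: 0.0587
grip_force: 64.8
```

jog_arm:
  increments:
    - [7, -27.3, 1, 0, 0, -1.65]
    - [7.8, -27.1, 1, 0, 0, -1.65]
    - [8.6, -26.9, 1, 0, 0, -1.65]
    - [0, 0, 0, 0, 0, 0]
    - [0, 0, 0, 0, 0, 0]
    - [0, 0, 0, 0, 0, 0]
    - [0, 0, 0, 0, 0, 0]

```text
clock: 6.73
tcp_pos: [0.5119, -0.2582, 0.3217]
ee_rot: [[-0.966, -0.259, -0.001], [-0.259, 0.966, 0.001], [0.0, 0.001, -1.0]]
ft_force: [0.3, 0.6, -0.8]
finger_gap: 0.0589
grip_force: 64.8
```

Run:
```python
from h import *
np.set_printoptions(precision=4,suppress=True)
st(); go((.512,-.2592,.323,105))
ims={n:snap(n) for n in("side","top")}
for n in ims:
    for q in("card","card_top","card_stand_hole0"): print(n,q,[(round(x["confidence"],2),w(n,x["position"])) for x in env.mark_of(n,q)[:2]])
a=ims["top"][230:350,380:530]; b=ims["side"][270:450,230:420]
a=cv2.resize(a,(450,360),interpolation=3); b=cv2.resize(b,(350,332),interpolation=3)
c=np.zeros((360,800,3),np.uint8); c[:,:450]=a; c[:332,450:]=b
cv2.imwrite("pics/c2.png",c[:,:,::-1])
```

```text
6.73 [ 0.5119 -0.2582  0.3217] yawY 105.02 F [ 0.3  0.6 -0.8] 0.05887987861764829 64.77593779563904
[[0.1, -1.0, -1.3, 0.05, -0.02, 0.02]]
side card [(0.83, array([ 0.5125, -0.2595,  0.0692]))]
side card_top [(0.72, array([ 0.5108, -0.2583,  0.1882]))]
side card_stand_hole0 [(0.62, array([ 0.5101, -0.26  , -0.0019])), (0.57, array([ 0.5116, -0.261 ,  0.0446]))]
top card []
top card_top []
top card_stand_hole0 [(0.79, array([ 0.5147, -0.2584,  0.0433])), (0.63, array([ 0.5014,  0.2561, -0.0002]))]
```

View pics/c2.png

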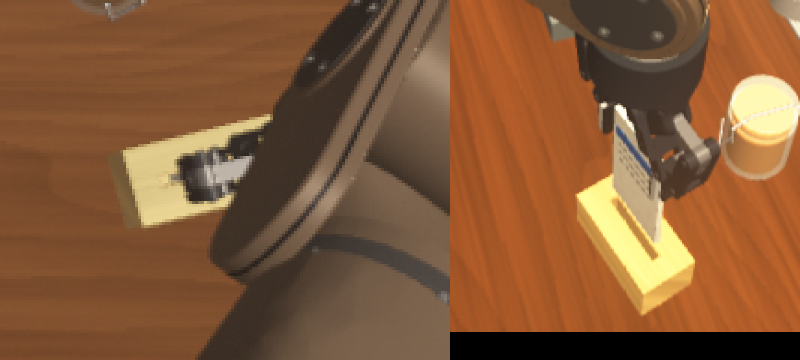

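```bash
cat > cf.py <<'E'
from h import *
np.set_printoptions(precision=4,suppress=True)
st(); snap("side"); m=mask("side","card"); o=env.get_obs()
def cfit(zb):
    # compare only pixels whose row is at the lower 70 mm of the card
    vmin=proj("side",[.512,-.259,zb+.06])[1]; W=np.zeros((480,640),np.float32); W[int(vmin):]=1
    f=lambda v:(np.abs(sil("side",[box(v[0],v[1],np.radians(v[2]),.005,.06,zb,zb+.12)])-m)*W).sum()
    x0=[.512,-.259,15]
    r=minimize(f,x0,method="Nelder-Mead",options=dict(initial_simplex=[x0]+[np.array(x0)+d for d in np.diag([.004,.004,6])]))
    return r.x,r.fun,(m*W).sum()
for d in(.2615,.2545): pass
for dz in(.253,.255,.257): print(dz,*cfit(o["tcp_pos"][2]-dz))
E
python3 cf.py
```

```text
7.13 [ 0.512  -0.2588  0.3221] yawY 105.01 F [ 0.3 -0.3 -0.4] 0.058752790064623195 64.77509379386902
0.253 [ 0.5118 -0.2577 14.9344] 133.8125 571.0
0.255 [ 0.5122 -0.2569 15.1181] 122.75 551.0
0.257 [ 0.5127 -0.256  15.1603] 122.375 551.0
```

jog_arm:
  increments:
    - [0, -0.3, 9, 0, 0, 0]
    - [0, 0, 9, 0, 0, 0]
    - [0, 0, 3, 0, 0, 0]
    - [0, 0, 3, 0, 0, 0]
    - [0, 0, 3, 0, 0, 0]
    - [0, 0, 0, 0, 0, 0]
    - [0, 0, 0, 0, 0, 0]

```text
clock: 7.82
tcp_pos: [0.512, -0.2595, 0.2948]
ee_rot: [[-0.966, -0.258, -0.0], [-0.258, 0.966, 0.0], [0.0, 0.0, -1.0]]
ft_force: [1.3, 0.0, -0.6]
finger_gap: 0.0586
grip_force: 64.8
```

jog_arm:
  increments:
    - [0, 0, 5, 0, 0, 0]
    - [0, 0, 6, 0, 0, 0]
    - [0, 0, 6, 0, 0, 0]
    - [0, 0, 5, 0, 0, 0]
    - [0, 0, 3, 0, 0, 0]
    - [0, 0, 2, 0, 0, 0]
    - [0, 0, 0, 0, 0, 0]
    - [0, 0, 0, 0, 0, 0]

```text
clock: 8.48
tcp_pos: [0.512, -0.2595, 0.268]
ee_rot: [[-0.966, -0.258, 0.0], [-0.258, 0.966, 0.0], [-0.0, 0.0, -1.0]]
ft_force: [0.2, -0.4, -0.3]
finger_gap: 0.0589
grip_force: 64.8
```

jog_arm:
  increments:
    - [0, 0, 1.5, 0, 0, 0]
    - [0, 0, 1, 0, 0, 0]
    - [0, 0, 1, 0, 0, 0]
    - [0, 0, 1, 0, 0, 0]
    - [0, 0, 0, 0, 0, 0]
    - [0, 0, 0, 0, 0, 0]

```text
clock: 8.98
tcp_pos: [0.5124, -0.2597, 0.2653]
ee_rot: [[-0.966, -0.258, 0.001], [-0.258, 0.966, -0.0], [-0.001, -0.0, -1.0]]
ft_force: [-2.2, 0.6, 6.8]
finger_gap: 0.0589
grip_force: 65.4
```

jog_arm:
  increments:
    - [0, 0, 0, 0, 0, 0]
    - [0, 0, 0, 0, 0, 0]
    - [0, 0, 0, 0, 0, 0]
    - [0, 0, 0, 0, 0, 0]
    - [0, 0, -10, 0, 0, 0]
    - [0, 0, -25, 0, 0, 0]
    - [0, 0, -30, 0, 0, 0]
  gripper: 100

```text
clock: 9.57
tcp_pos: [0.5113, -0.259, 0.3272]
ee_rot: [[-0.966, -0.259, -0.004], [-0.259, 0.966, 0.003], [0.003, 0.004, -1.0]]
ft_force: [-0.1, -0.1, 0.3]
finger_gap: 0.0854
grip_force: 0.0
```

Run:
```python
from h import *
st(); go((.504,.2556,.33,-24.5),mm=36)
```

```text
9.57 [ 0.5113 -0.259   0.3272] yawY 104.98 F [-0.1 -0.1  0.3] 0.08537749152857411 0.0
[[-6.3, 24.9, -0.1, 0.0, -0.02, 6.47], [-3.4, 25.5, 0.0, 0.0, -0.02, 6.47], [-0.6, 25.7, -0.1, 0.0, -0.02, 6.47], [2.4, 25.6, 0.0, 0.0, -0.02, 6.47], [5.2, 25.2, -0.1, 0.0, -0.02, 6.48], [8.0, 24.5, -0.1, 0.0, -0.02, 6.47], [10.7, 23.4, -0.1, -0.01, -0.02, 6.48], [13.3, 22.0, 0.0, 0.0, -0.02, 6.47], [15.7, 20.4, -0.1, 0.0, -0.02, 6.48], [17.9, 18.5, -0.1, -0.01, -0.02, 6.47]]
[[19.9, 16.3, -0.1, 0.0, -0.02, 6.48], [21.6, 14.0, -0.1, 0.0, -0.02, 6.47], [23.0, 11.5, -0.1, 0.0, -0.02, 6.48], [24.2, 8.8, -0.1, -0.01, -0.01, 6.47], [25.0, 6.0, -0.1, 0.0, -0.02, 6.48], [25.5, 3.2, -0.1, -0.01, -0.01, 6.47], [25.8, 0.2, -0.1, 0.0, -0.02, 6.48], [25.6, -2.6, -0.1, -0.01, -0.01, 6.47], [25.1, -5.5, 0.0, 0.0, -0.02, 6.48], [24.4, -8.4, -0.1, -0.01, -0.01, 6.47]]
```

jog_arm:
  increments:
    - [-6.3, 24.9, 0, 0, 0, 6.48]
    - [-3.4, 25.5, 0, 0, 0, 6.48]
    - [-0.6, 25.7, 0, 0, 0, 6.48]
    - [2.4, 25.6, 0, 0, 0, 6.48]
    - [5.2, 25.2, 0, 0, 0, 6.48]
    - [8, 24.5, 0, 0, 0, 6.48]
    - [10.7, 23.4, 0, 0, 0, 6.48]
    - [13.3, 22, 0, 0, 0, 6.48]
    - [15.7, 20.4, 0, 0, 0, 6.48]
    - [17.9, 18.5, 0, 0, 0, 6.48]

```text
clock: 10.4
tcp_pos: [0.5084, -0.001, 0.3293]
ee_rot: [[-0.641, 0.768, 0.001], [0.768, 0.641, -0.0], [-0.001, 0.001, -1.0]]
ft_force: [-0.1, -0.3, -0.3]
finger_gap: 0.0856
grip_force: 0.0
```

jog_arm:
  increments:
    - [19.9, 16.3, 0, 0, 0, 6.48]
    - [21.6, 14, 0, 0, 0, 6.48]
    - [23, 11.5, 0, 0, 0, 6.48]
    - [24.2, 8.8, 0, 0, 0, 6.48]
    - [25, 6, 0, 0, 0, 6.48]
    - [25.5, 3.2, 0, 0, 0, 6.48]
    - [25.8, 0.2, 0, 0, 0, 6.48]
    - [25.6, -2.6, 0, 0, 0, 6.48]
    - [25.1, -5.5, 0, 0, 0, 6.48]
    - [24.4, -8.4, 0, 0, 0, 6.48]

```text
clock: 11.23
tcp_pos: [0.5051, 0.2565, 0.3293]
ee_rot: [[0.422, 0.907, 0.001], [0.907, -0.422, 0.0], [0.001, 0.001, -1.0]]
ft_force: [0.4, -1.0, 0.3]
finger_gap: 0.0855
grip_force: 0.0
```

jog_arm:
  increments:
    - [0, 0, 0, 0, 0, 0]
    - [0, 0, 0, 0, 0, 0]
    - [0, 0, 0, 0, 0, 0]

```text
clock: 11.48
tcp_pos: [0.5052, 0.2548, 0.3288]
ee_rot: [[0.415, 0.91, 0.0], [0.91, -0.415, -0.0], [-0.0, 0.0, -1.0]]
ft_force: [0.4, -0.3, -0.4]
finger_gap: 0.0852
grip_force: 0.0
```

```bash
cat > card.py <<'E'
from h import *
np.set_printoptions(precision=4,suppress=True)
# card fit, stand fixed: top-edge position & lean
ims={n:snap(n) for n in("side","top")}
def fitc(ns):
    M={n:mask(n,"card") for n in ns}
    def f(v):
        t=0
        for n,m in M.items():
            x,y,a=v[0],v[1],np.radians(v[2]); lo=box(.5121,-.2592,np.radians(15),.005,.06,.045,.046); hi=box(x,y,a,.005,.06,.129,.130)
            t+=np.abs(sil(n,[np.r_[lo,hi]])-m).sum()
        return t
    x0=[.5121,-.2592,15]
    r=minimize(f,x0,method="Nelder-Mead",options=dict(initial_simplex=[x0]+[np.array(x0)+d for d in np.diag([.004,.004,6])]))
    return r.x,r.fun,[int(m.sum()) for m in M.values()]
for ns in(["side"],["top"],["side","top"]):
    try: print(ns,*fitc(ns))
    except IndexError: print(ns,"none")
for n in ims:
    for q in("card","card_top"): print(n,q,[(round(x["confidence"],2),w(n,x["position"])) for x in env.mark_of(n,q)[:2]])
a=ims["top"][220:340,380:540]; b=ims["side"][270:450,230:420]; d=ims["side"][80:230,180:330]
c=np.zeros((340,1000,3),np.uint8)
c[:,:300]=cv2.resize(a[:,:],(300,340)); c[:,300:600]=cv2.resize(b,(300,340)); c[:,600:800]=cv2.resize(d,(200,340)); 
c=np.hstack([cv2.resize(i,(266,340),interpolation=3) for i in(a,b,d)])
cv2.imwrite("pics/c3_%d.png"%int(env.get_obs()["clock"]),c[:,:,::-1])
E
python3 card.py; ls pics
python3 - <<'E'
from h import *
st(); go((.504,.2556,.23,-24.5))
E
```

```text
['side'] [ 0.5121 -0.2608 15.406 ] 80.125 [954]
['top'] [ 0.5125 -0.2581 11.528 ] 39.6875 [186]
['side', 'top'] [ 0.5121 -0.2607 15.5889] 118.9375 [954, 186]
side card [(0.74, array([ 0.5107, -0.2596,  0.0126]))]
side card_top [(0.78, array([ 0.5118, -0.2623,  0.1311])), (0.74, array([0.5299, 0.0223, 0.0034]))]
top card [(0.57, array([ 0.5123, -0.2564,  0.0072])), (0.28, array([ 0.7628, -0.0594,  0.0072]))]
top card_top []
c1.png
c2.png
c3_11.png
crop.png
side0.png
top0.png
11.98 [0.5053 0.2548 0.3286] yawY -24.64 F [ 0.7 -0.  -0.2] 0.08513531060971861 0.0
[[0.0, -0.5, 32.9, 0.0, 0.0, -0.05], [0.1, -0.5, 32.8, 0.0, 0.0, -0.05], [0.0, -0.5, 32.9, 0.0, 0.0, -0.04]]
```

View pics/c3_11.png

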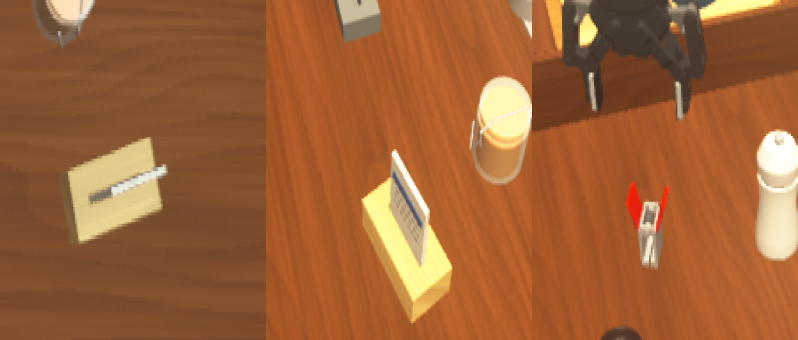

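jog_arm:
  increments:
    - [0, -0.5, 20, 0, 0, 0]
    - [0, -0.5, 30, 0, 0, 0]
    - [0, -0.5, 30, 0, 0, 0]
    - [0, 0, 20, 0, 0, 0]
    - [0, 0, 9.5, 0, 0, 0]
    - [0, 0, 0, 0, 0, 0]
    - [0, 0, 0, 0, 0, 0]

```text
clock: 12.57
tcp_pos: [0.5042, 0.2558, 0.2194]
ee_rot: [[0.417, 0.909, 0.0], [0.909, -0.417, 0.0], [0.0, 0.0, -1.0]]
ft_force: [0.3, 0.2, 0.1]
finger_gap: 0.0852
grip_force: 0.0
```

jog_arm:
  increments:
    - [0, 0, 0, 0, 0, 0]
    - [0, 0, 0, 0, 0, 0]
    - [0, 0, 0, 0, 0, 0]
    - [0, 0, 0, 0, 0, 0]
    - [0, 0, 0, 0, 0, 0]
    - [0, 0, 0, 0, 0, 0]
  gripper: 65

```text
clock: 13.07
tcp_pos: [0.5039, 0.2558, 0.2194]
ee_rot: [[0.417, 0.909, 0.001], [0.909, -0.417, 0.0], [0.0, 0.001, -1.0]]
ft_force: [0.4, -0.5, -0.2]
finger_gap: 0.0553
grip_force: 0.0
```

Run:
```python
from h import *
st(); a=snap("side")[60:260,150:390]; cv2.imwrite("pics/c4.png",cv2.resize(a,(720,600),interpolation=3)[:,:,::-1])
```

```text
13.07 [0.5039 0.2558 0.2194] yawY -24.62 F [ 0.4 -0.5 -0.2] 0.05530100453315962 0.0
```

View pics/c4.png

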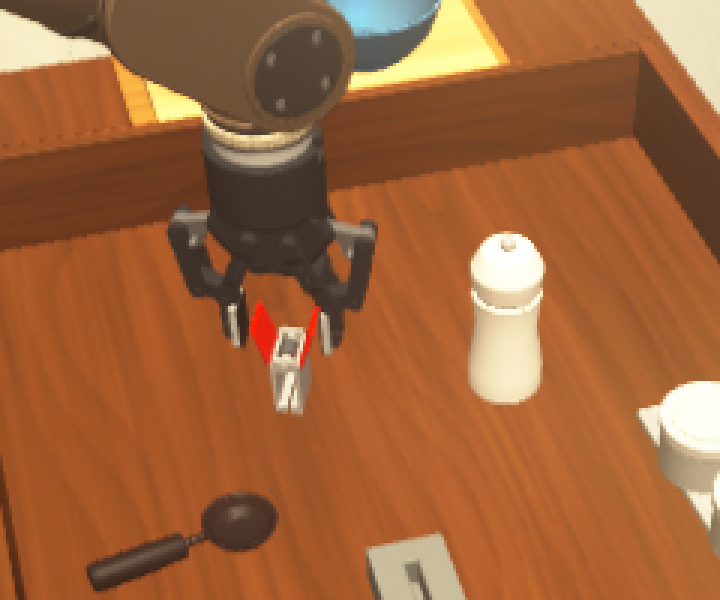

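jog_arm:
  increments:
    - [0, 0, 0, 0, 0, 0]
    - [0, 0, 0, 0, 0, 0]
    - [0, 0, 0, 0, 0, 0]
    - [0, 0, 0, 0, 0, 0]
    - [0, 0, 0, 0, 0, 0]
    - [0, 0, 0, 0, 0, 0]
    - [0, 0, 0, 0, 0, 0]
    - [0, 0, 0, 0, 0, 0]
  gripper: 10

```text
clock: 13.78
tcp_pos: [0.5067, 0.2561, 0.223]
ee_rot: [[0.416, 0.909, 0.011], [0.909, -0.416, 0.002], [0.006, 0.009, -1.0]]
ft_force: [2.4, -2.4, 9.2]
finger_gap: 0.0239
grip_force: 61.9
```

jog_arm:
  increments:
    - [0, 0, -5, 0, 0, 0]
    - [0, 0, -15, 0, 0, 0]
    - [0, 0, -20, 0, 0, 0]
    - [0, 0, 0, 0, 0, 0]

```text
clock: 14.12
tcp_pos: [0.5048, 0.2562, 0.2623]
ee_rot: [[0.416, 0.909, 0.005], [0.909, -0.417, 0.002], [0.004, 0.004, -1.0]]
ft_force: [1.2, 1.4, 0.8]
finger_gap: 0.024
grip_force: 61.0
```

Run:
```python
from h import *
np.set_printoptions(precision=4,suppress=True)
st(); a=snap("side")[60:220,170:330]; cv2.imwrite("pics/c5.png",cv2.resize(a,(600,600),interpolation=3)[:,:,::-1])
for q in("clip","clip_grip","clip_mouth"): print(q,[(round(x["confidence"],2),w("side",x["position"])) for x in env.mark_of("side",q)[:2]])
```

```text
14.12 [0.5048 0.2562 0.2623] yawY -24.61 F [1.2 1.4 0.8] 0.02402388745771075 61.04525327682495
clip [(0.62, array([ 0.5098, -0.2603, -0.0012])), (0.57, array([0.5022, 0.2569, 0.0385]))]
clip_grip [(0.97, array([0.501 , 0.2569, 0.0959]))]
clip_mouth [(0.92, array([0.5052, 0.2587, 0.0402]))]
```

View pics/c5.png

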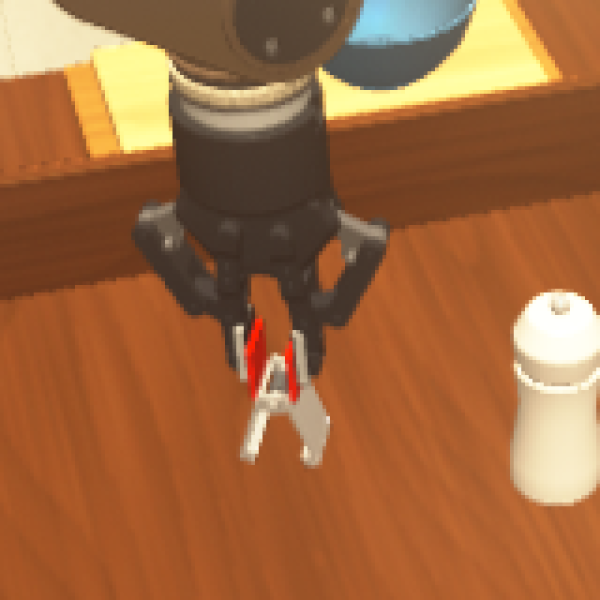

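Run:
```python
from h import *
go((.505,.20,.385,-20),(.5121,-.2595,.385,15),mm=32)
```

```text
[[-10.0, 4.9, -25.5, -0.02, 0.02, -0.92], [-10.1, 4.8, -25.5, -0.02, 0.02, -0.92], [-10.1, 4.6, -25.5, -0.03, 0.02, -0.93], [-10.2, 4.4, -25.5, -0.02, 0.02, -0.92], [-10.3, 4.3, -25.4, -0.03, 0.01, -0.93], [-28.6, 10.9, 0.0, 0.0, 0.0, -2.33], [-29.0, 9.8, 0.0, 0.0, 0.0, -2.33], [-29.4, 8.6, 0.0, 0.0, 0.0, -2.33], [-29.7, 7.4, 0.0, 0.0, 0.0, -2.33], [-30.0, 6.1, 0.0, 0.0, 0.0, -2.33]]
[[-30.3, 4.9, 0.0, 0.0, 0.0, -2.33], [-30.4, 3.7, 0.0, 0.0, 0.0, -2.34], [-30.5, 2.4, 0.0, 0.0, 0.0, -2.33], [-30.6, 1.2, 0.0, 0.0, 0.0, -2.34], [-30.7, -0.1, 0.0, 0.0, 0.0, -2.33], [-30.6, -1.3, 0.0, 0.0, 0.0, -2.34], [-30.5, -2.6, 0.0, 0.0, 0.0, -2.33], [-30.4, -3.8, 0.0, 0.0, 0.0, -2.34], [-30.3, -5.0, 0.0, 0.0, 0.0, -2.33], [-30.0, -6.2, 0.0, 0.0, 0.0, -2.34]]
```

jog_arm:
  increments:
    - [-10, 4.9, -25.5, 0, 0, -0.92]
    - [-10.1, 4.8, -25.5, 0, 0, -0.92]
    - [-10.1, 4.6, -25.5, 0, 0, -0.93]
    - [-10.2, 4.4, -25.5, 0, 0, -0.92]
    - [-10.3, 4.3, -25.4, 0, 0, -0.93]
    - [-28.6, 10.9, 0, 0, 0, -2.33]
    - [-29, 9.8, 0, 0, 0, -2.33]
    - [-29.4, 8.6, 0, 0, 0, -2.33]
    - [-29.7, 7.4, 0, 0, 0, -2.33]
    - [-30, 6.1, 0, 0, 0, -2.33]

```text
clock: 15.15
tcp_pos: [0.5074, 0.0458, 0.3847]
ee_rot: [[0.143, 0.99, -0.003], [0.99, -0.143, 0.0], [-0.0, -0.003, -1.0]]
ft_force: [0.6, -0.5, -0.6]
finger_gap: 0.024
grip_force: 61.0
```

jog_arm:
  increments:
    - [-30.3, 4.9, 0, 0, 0, -2.33]
    - [-30.4, 3.7, 0, 0, 0, -2.34]
    - [-30.5, 2.4, 0, 0, 0, -2.33]
    - [-30.6, 1.2, 0, 0, 0, -2.34]
    - [-30.7, -0.1, 0, 0, 0, -2.33]
    - [-30.6, -1.3, 0, 0, 0, -2.34]
    - [-30.5, -2.6, 0, 0, 0, -2.33]
    - [-30.4, -3.8, 0, 0, 0, -2.34]
    - [-30.3, -5, 0, 0, 0, -2.33]
    - [-30, -6.2, 0, 0, 0, -2.34]

```text
clock: 15.98
tcp_pos: [0.5121, -0.2608, 0.3843]
ee_rot: [[-0.261, 0.965, -0.003], [0.965, 0.261, 0.002], [0.003, -0.002, -1.0]]
ft_force: [0.7, -0.2, -0.8]
finger_gap: 0.0241
grip_force: 61.0
```

jog_arm:
  increments:
    - [0, 0, 0, 0, 0, 0]
    - [0, 0, 0, 0, 0, 0]
    - [0, 0, 0, 0, 0, 0]
    - [0, 0, 0, 0, 0, 0]

```text
clock: 16.32
tcp_pos: [0.5125, -0.2583, 0.3854]
ee_rot: [[-0.26, 0.966, -0.002], [0.966, 0.26, 0.002], [0.002, -0.001, -1.0]]
ft_force: [0.3, 0.0, -1.0]
finger_gap: 0.0237
grip_force: 61.0
```

```bash
cat > k.py <<'E'
from h import *
import sys
np.set_printoptions(precision=4,suppress=True)
st(); im=snap("side"); it=snap("top")
for n in("side","top"):
  for q in("clip","clip_grip","clip_mouth","card","card_top"): print(n,q,[(round(x["confidence"],2),w(n,x["position"])) for x in env.mark_of(n,q)[:1]])
a=cv2.resize(im[230:400,250:420],(600,600),interpolation=3)
cv2.imwrite(f"pics/{sys.argv[1]}.png",a[:,:,::-1])
o=env.get_obs(); p=np.array(o["tcp_pos"]); R=np.array(o["ee_rot"])
# predicted pixels in the 600-crop: nominal open jaw tips (clip x = tool y), +-14 mm, clip y +-18, and card top corners
s=600/170
def c(P): u=proj("side",P); return np.round((u-[250,230])*s).astype(int).tolist()
print("tips",[c(p+R@[X,Y,.221]) for Y in(-.014,.014) for X in(-.018,.018)],"pin",[c(p+R@[X,0,.178]) for X in(-.018,.018)])
print("cardtop",[c(b) for b in box(.5121,-.2595,np.radians(15),.0,.06,.13,.13)[[0,2]]])
go((.5121,-.2595,.336,15))
E
python3 k.py c6
```

```text
16.32 [ 0.5125 -0.2583  0.3854] yawY 15.04 F [ 0.3  0.  -1. ] 0.02373016119841868 61.040414571762085
side clip [(0.88, array([ 0.5118, -0.2562,  0.1624]))]
side clip_grip [(0.65, array([ 0.5129, -0.2595,  0.2204]))]
side clip_mouth [(0.8, array([ 0.5122, -0.2548,  0.1647]))]
side card [(0.92, array([ 0.5106, -0.259 ,  0.0135]))]
side card_top [(0.92, array([ 0.5143, -0.2627,  0.1346]))]
top clip [(0.62, array([ 0.5094, -0.2551,  0.1612]))]
top clip_grip [(0.59, array([ 0.5093, -0.257 ,  0.2239]))]
top clip_mouth [(0.9, array([ 0.5107, -0.2605,  0.1618]))]
top card [(0.67, array([ 0.5089, -0.2573,  0.0076]))]
top card_top [(0.4, array([ 0.5065, -0.2623,  0.1264]))]
tips [[292, 486], [238, 415], [353, 450], [299, 380]] pin [[329, 409], [272, 336]]
cardtop [[335, 537], [248, 422]]
[[0.0, -0.3, 25.2, 0.0, 0.0, 0.0], [0.0, -0.2, 25.3, 0.0, 0.0, 0.0]]
```

View pics/c6.png

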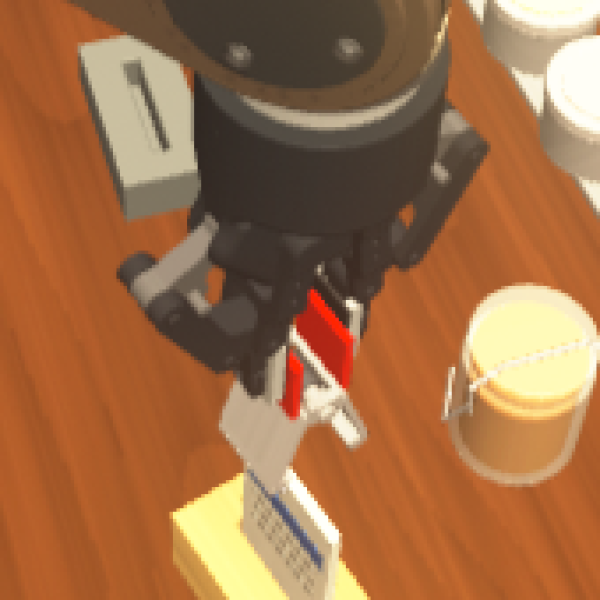

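jog_arm:
  increments:
    - [-0.5, -0.3, 5, 0, 0, 0]
    - [-0.5, -0.2, 6, 0, 0, 0]
    - [0, 0, 8, 0, 0, 0]
    - [0, 0, 8, 0, 0, 0]
    - [0, 0, 8, 0, 0, 0]
    - [0, 0, 7, 0, 0, 0]
    - [0, 0, 5, 0, 0, 0]
    - [0, 0, 3, 0, 0, 0]
    - [0, 0, 0, 0, 0, 0]
    - [0, 0, 0, 0, 0, 0]

```text
clock: 17.75
tcp_pos: [0.5125, -0.2605, 0.3364]
ee_rot: [[-0.259, 0.966, -0.0], [0.966, 0.259, 0.0], [0.0, -0.0, -1.0]]
ft_force: [-0.4, -0.8, -0.7]
finger_gap: 0.024
grip_force: 61.0
```

jog_arm:
  increments:
    - [0, 0, 0, 0, 0, 0]
    - [0, 0, 0, 0, 0, 0]
    - [0, 0, 0, 0, 0, 0]
    - [0, 0, 0, 0, 0, 0]

```text
clock: 18.08
tcp_pos: [0.5124, -0.2605, 0.3368]
ee_rot: [[-0.259, 0.966, 0.001], [0.966, 0.259, -0.0], [-0.001, 0.0, -1.0]]
ft_force: [0.5, -0.1, -0.6]
finger_gap: 0.0242
grip_force: 61.0
```

```bash
python3 k.py c7
```

```text
18.08 [ 0.5124 -0.2605  0.3368] yawY 15.0 F [ 0.5 -0.1 -0.6] 0.024187645554755832 61.03929877281189
side clip [(0.83, array([ 0.511 , -0.2595,  0.114 ]))]
side clip_grip [(0.6, array([ 0.51  , -0.2605,  0.1697]))]
side clip_mouth [(0.96, array([ 0.5095, -0.2583,  0.1179]))]
side card [(0.69, array([ 0.5087, -0.2597,  0.0121]))]
side card_top [(0.93, array([ 0.5137, -0.2624,  0.133 ]))]
top clip [(0.49, array([ 0.5114, -0.2618,  0.1128]))]
top clip_grip [(0.84, array([ 0.5092, -0.2604,  0.1751]))]
top clip_mouth [(0.58, array([ 0.5087, -0.2647,  0.113 ]))]
top card [(0.74, array([ 0.5063, -0.2616,  0.1128]))]
top card_top [(0.43, array([ 0.5093, -0.2595,  0.1271]))]
tips [[287, 551], [236, 481], [345, 515], [294, 447]] pin [[322, 480], [268, 409]]
cardtop [[335, 537], [248, 422]]
[[1.0, 0.0, 0.4, 0.0, 0.0, 0.0]]
```

View pics/c7.png

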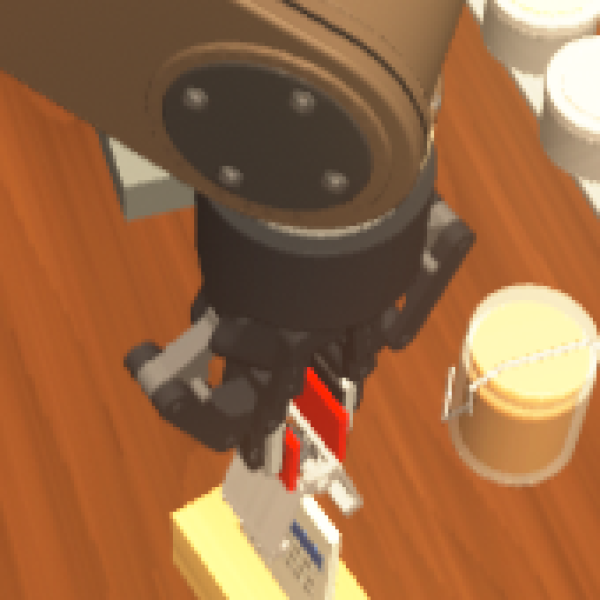

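```bash
python3 -c "
from h import *; print(env.finish_job()); st()"
```

```text
the job is handed in; nothing more can be done
None
the job is handed in; nothing more can be done
```

I've handed the job in: the card is fully home in the stand, and the gripper holds the clip squeezed open over the middle of its top edge. By my measurements the edge is about 14 mm inside the jaws; the last picture showed the jaws clear of the card and the force reading was near zero. It took about 18 s of the 61 s, and I never went near the tins, grinder, jar or spoon; the judge's verdict wasn't shown to me.

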